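Load a boot shell into the jig and clamp it down

ROBOT

A 7-joint arm with a two-finger parallel gripper is mounted at the origin on the work surface. World frame = base frame: x ahead of the robot, y to its left, z up, the work surface at z = 0. Lengths are in m, angles in rad, forces in N, time in s.
With the tool pointing down it reaches from about 0.4 to 0.85 m from the base axis. Payload 10.4 kg.
Tool frame: the origin (TCP) lies on the centre line of the jaws, within the pads' length; the fingertips stand 14 mm ahead of it and the grasp point (between the pads) lies 5 mm behind it (tip_reach is the z of the fingertips in the tool frame, in m); z points along the fingers, x is the direction in which the jaws open and shut, and the axes are right-handed (so a half turn about z gives the same grasp; the last joint's range is limited). The gripper opens to 87 mm and grips with 3 to 60 N. Pads are 19 mm wide; open, the fingers measure 117 mm over their backs; the gripper's body (75 mm by 190 mm) begins 51 mm behind the grasp point.
Start: joints at [-1.367, 0.332, -0.065, 1.46, 0.022, 1.35, -0.088], TCP at [0.141, 0.609, 0.237] pointing down, gripper open.
Joint ranges: [-2.6, 2.6], [-0.5, 2.12], [-1.47, 1.34], [0.16, 2.42], [-1.27, 4.41], [0.06, 2.06], [-2.6, 2.6]. Speed limits (rad/s): [2.22, 2.22, 2.79, 2.79, 3.14, 3.14, 3.14].

INTERFACE

Orientations are given as a unit quaternion [x, y, z, w].
In Python, from bench import * gives the robot as it stands.
- The arm moves only by the tool carry_out, never from a script. Its argument "rows" is a list of rows, each a list of 5 numbers: the closure, from -1 (fully open) to 1 (shut), so that 0 is half open, then the shift along the tool's x, y, z in units of 30 mm (1.0 is 30 mm), then the turn about the tool's z in units of 5 degrees (1.0 is 5 degrees). In form: [[jaw, x, y, z, turn], ...]. A call has 1 to 20 rows; each row shifts and turns the pose as measured when the row begins, along the tool's axes as they then stand; what a row does not reach is not made up. A row lasts 1/12 s, in which the tool goes at most 41.7 mm and 7.16 degrees, less where a joint would pass 70% of its speed; a pose out of reach is approached as far as the arm can. A call is refused whole if a number of a shift passes 1 or a number of a turn 1, either way. A call with a gripper value outside its range is refused whole. The fingers move at their own pace and stop on an object; "force" is the grip in N (left out, the last holds). Time passes only in rows, so rows that do not move let the fingers close. It gives the time, the measured TCP pose, the force and the opening at its end, in the units of the state.
- read_state(): the state, without advancing time (a new reading comes with each control period).
- camera(name): name is "scene" or "top"; returns the picture (480x640x3 uint8, blue, green, red); there is no depth.
- camera_info(name): a dict with "fx", "fy", "cx", "cy" (pixels), "extrinsics" (4x4, takes a point from camera to world coordinates). Camera axes: x right, y down, z forward; pixel columns grow to the right and rows downward; lengths in m; the calibration is good to about 2 mm. A picture is of the moment at which its call begins. camera_info takes no time and is no camera call.
- close_job(): hands the job in, once; it reports no verdict.
Trained networks look in the newest picture that a camera, given by its name, has taken for a name from the list of things; names that differ only in an ending like _2 or _b are one class to them, and where a whole thing is asked for, a point or a joint stands for the part that bears it (a point fixed in the world has none). Each returns a list of dicts, best first, with "conf" (0 to 1); they miss things now and then, are a little off and sometimes report something else, mostly with a low value. They report only what shows in the picture. A call takes as long as a camera call. They do not tell look-alikes from the thing itself.
- recognise(query, camera): "box" ([centre column, centre row, width, height] in pixels, round what is visible of it).
- silhouettes(query, camera): "mask" (480x640 bool, what is visible of it) and "box" ([centre column, centre row, width, height] in pixels, round what is visible of it).
- pinpoint(query, camera): "xy" ([column, row] in pixels: a listed point, or the origin of a listed thing).
The state is a dict: "time": time; "joint_positions": joint angles; "joint_vel": joint speeds; "joint_torque": joint torques, N m; "ee_pos": TCP position; "eef_rot": TCP orientation; "ft_force": force on the tool from outside, world axes, zero at the start; "torque": the same for the moment, N m; "width": finger opening in m.
Only numpy, scipy, OpenCV 4.12 (cv2) and the standard library are available. Lean on these libraries where they do the work, as an engineer would, in place of code of your own. Each camera call takes 0.05 s, during which the arm holds its last target. There are 200 camera calls.

TASK

Pick up the loose boot shell and set it down gently, without dropping it, upright on the jig bed between the side rails, toe towards the clamp. Then slide the heel stop up until the boot is held snugly between heel stop and toe stop, and after that swing the hold-down arm fully down so its pad rests on the toe of the boot. Leave the can, mug, parts bin and screwdriver where they are.

Things in the scene. Friction and masses are not known exactly. Their poses are not given: they have to be found in the camera images.
- boot: Loose lower shell of a child's ski boot, blue on a grey sole, 0.55 kg, 190 x 62 mm. Origin: centre of the sole's underside; x to the toe (toe end x=+95 mm, heel x=-95), z up. Rear: open ankle collar, x=-85 to -5 mm, upright parallel sides 58 mm apart outside, rim 118 mm high. Front: toe box, flat top 62 mm high; a sloping instep with two buckles joins them.
- boot_grip (a point): Good grasp point on the boot: middle of the ankle collar, 40 mm behind the boot's origin, 95 mm above the underside; 58 mm wide across the boot's y. Axes as the boot.
- boot_toe (a point): Front tip of the boot sole, on its centre line, 9 mm above the underside.
- jig: Grey metal jig fixed to the bench, base 430 x 150 mm, its top (bed) 20 mm high. Origin: on the bench under the boot's place; x from heel stop to clamp (toe) end, z up. Two aluminium side rails, 8 mm thick, at x=-70 to 60 mm, rise 14 mm above the bed, inner faces at y=+-37 mm. Fixed toe stop plate: face at x=+95 mm, 70 mm wide, 36 mm above the bed.
- jig_seat (a point): Point on the bed surface, 20 mm above the jig's origin, where the boot's origin is when the boot is fully home (boot x along jig x). Axes as the jig.
- stop (a joint): Slide of the heel stop, in m, grows towards the boot (jig +x). 0 = fully back, its face at jig x=-145 mm. Starts between 0 and 0.02; the face meets the heel of a boot that is fully home at 0.050. Stays where it is left, takes about 2 N to move.
- stop_post (a point): Centre of the top of the heel stop's upright round steel post, 20 mm diameter, top 90 mm above the bench, free height 60 mm; 60 mm behind the stop's face (plate 60 mm wide, 62 mm above the bench at its top). Push or grip it from above.
- clamp (a joint): Hinge of the hold-down arm, in rad. 0 = arm level, pad resting on the toe of a seated boot; grows as the arm swings up and away from the boot, end of travel 1.6. Starts between 1.25 and 1.5. The hinge is stiff: the arm stays where it is left, about 3 N at the bar moves it.
- clamp_hinge (a point): Axis of the arm's hinge, 170 mm ahead of the jig's origin, 108 mm above the bench; the axis lies along jig y. Axes as the jig. At joint angle a the bar's centre is at 125 mm x (-cos a, 0, sin a) from here in jig axes.
- clamp_bar (a point): Centre of the black rubber crossbar at the arm's free end: 90 mm long along jig y, 18 mm diameter, 125 mm from the hinge. The arm is a steel bar 22 mm wide and 12 mm thick; the round rubber pad (28 mm) is on its underside 95 mm from the hinge.
- can: Bystander: grey spray can, 58 mm diameter, 120 mm tall; origin under its centre.
- mug: Bystander: white mug, 80 mm diameter, 90 mm tall; origin under its centre.
- bin: Bystander: small blue open parts bin, 90 x 120 x 55 mm; origin under its centre.
- driver: Bystander: screwdriver with black handle lying on the bench; origin underneath its middle.
There are look-alikes about, which are no part of the job. What is shaped like the boot but pink or red is not meant.

How it is judged:
By the outcome, as a careful person would: the job done as asked, in the order asked, and still so for the second after the job is handed in, with the robot touching nothing.
It also fails if it takes over 67 s, if anything falls off the work surface, if the arm or the gripper's body presses on something with over 40 N, if the wrist force passes 120 N, or if a joint passes its speed limit or range.

## Working session

There is one attempt and no reset: what is moved stays moved. The work goes in short steps, Python scripts to look and compute and a tool call to move; the robot and the scene stay as the last step left them, time stands still between calls to the robot, and variables do not carry over. Pictures are saved under pics/ and viewed, about 8 in all and at most 12, crops included, and the job is handed in when it is done.

Besides the shell and the picture viewer there is one more tool, called as a command line: name --pt "numbers of a row" for each row, then --argument value for the rest. carry_out: Moves the arm, as the interface text tells. Its arguments: {"type":"object","properties":{"rows":{"type":"array","items":{"type":"array","items":{"type":"number"}}},"force":{"type":"number"}},"required":["rows"]}

```bash
mkdir -p pics; ls
cat > h.py <<'E'
from bench import *
import numpy as np, cv2
from scipy.spatial.transform import Rotation as R
def px2w(cam,uv,z):
    i=camera_info(cam);T=np.array(i["extrinsics"])
    d=T[:3,:3]@np.array([(uv[0]-i["cx"])/i["fx"],(uv[1]-i["cy"])/i["fy"],1]);o=T[:3,3]
    return o+d*(z-o[2])/d[2]
def w2px(cam,p):
    i=camera_info(cam);T=np.linalg.inv(np.array(i["extrinsics"]));q=T[:3,:3]@np.array(p)+T[:3,3]
    return np.array([i["fx"]*q[0]/q[2]+i["cx"],i["fy"]*q[1]/q[2]+i["cy"]])
E
python3 - <<'E'
from h import *
s=read_state();print(s)
for c in("scene","top"):
    cv2.imwrite(f"pics/{c}0.png",camera(c)); print(c,np.round(np.array(camera_info(c)["extrinsics"]),3).tolist(),camera_info(c)["fx"])
    for q in("boot","boot_grip","boot_toe","jig","jig_seat","stop_post","clamp_hinge","clamp_bar","can","mug","bin","driver"):
        print(c,q,[(np.round(d["xy"],1).tolist(),round(d["conf"],2)) for d in pinpoint(q,c)][:4])
E
```

```text
pics
{'time': 0.0, 'joint_positions': array([-1.36658273,  0.33285898, -0.06473007,  1.46092862,  0.021589  ,
        1.34989018, -0.08848787]), 'joint_vel': array([ 0.00131614, -0.00026231, -0.00032849,  0.00302704,  0.00021074,
        0.00092669,  0.00098548]), 'joint_torque': array([-9.77192503e-04, -6.23259473e+01,  2.44971999e-02, -3.89894235e+01,
       -6.13275287e-02,  3.97022814e-02,  1.20188211e-04]), 'ee_pos': array([0.14044853, 0.60864526, 0.23576811]), 'eef_rot': array([ 7.82564992e-01,  6.22568510e-01, -5.30070937e-04,  4.49513115e-04]), 'ft_force': array([ 0.52856324, -0.63566004, -0.36619328]), 'torque': array([ 0.00729159, -0.00095985,  0.00574837]), 'width': 0.08681681578981787}
scene [[0.146, 0.668, -0.729, 1.737], [0.989, -0.098, 0.108, -0.317], [0.001, -0.737, -0.676, 1.183], [0.0, 0.0, 0.0, 1.0]] 610.2041512723605
scene boot [([195.8, 307.5], 0.97), ([255.2, 249.9], 0.93), ([137.8, 256.3], 0.88), ([421.4, 236.7], 0.38)]
scene boot_grip [([130.5, 222.9], 0.85), ([233.1, 222.2], 0.81), ([193.5, 266.2], 0.57), ([354.2, 217.5], 0.25)]
scene boot_toe [([124.3, 274.2
[... 562 characters left out ...]
0.022, -0.156, -0.988, 1.443], [0.0, 0.0, 0.0, 1.0]] 555.8744285484945
top boot [([431.6, 202.0], 0.97), ([373.8, 269.4], 0.64), ([499.8, 285.5], 0.58)]
top boot_grip [([441.2, 209.9], 0.82), ([395.6, 270.1], 0.81), ([506.3, 297.9], 0.73)]
top boot_toe [([505.0, 250.5], 0.87), ([341.1, 264.9], 0.72), ([436.4, 167.7], 0.62)]
top jig []
top jig_seat [([190.0, 254.9], 0.68)]
top stop_post [([264.7, 264.5], 0.78), ([107.3, 237.8], 0.61), ([363.9, 195.3], 0.16)]
top clamp_hinge [([114.1, 242.3], 0.64), ([106.3, 233.7], 0.34)]
top clamp_bar [([108.2, 237.9], 0.64)]
top can [([365.2, 194.5], 0.65)]
top mug [([279.8, 178.7], 0.71)]
top bin [([228.7, 176.1], 0.74)]
top driver [([439.5, 296.9], 0.65)]
```

View pics/scene0.png

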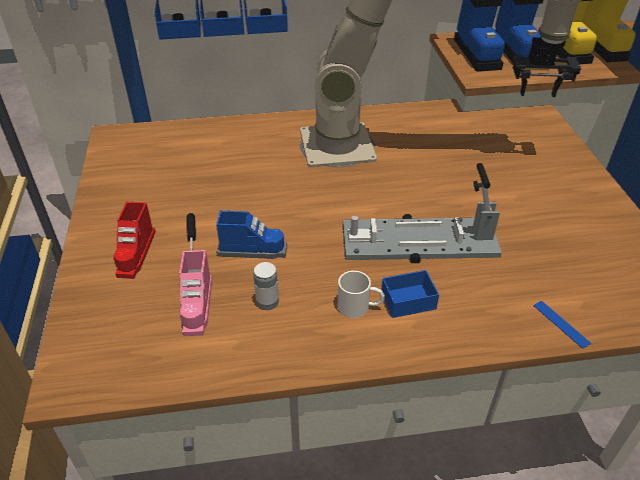

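View pics/top0.png

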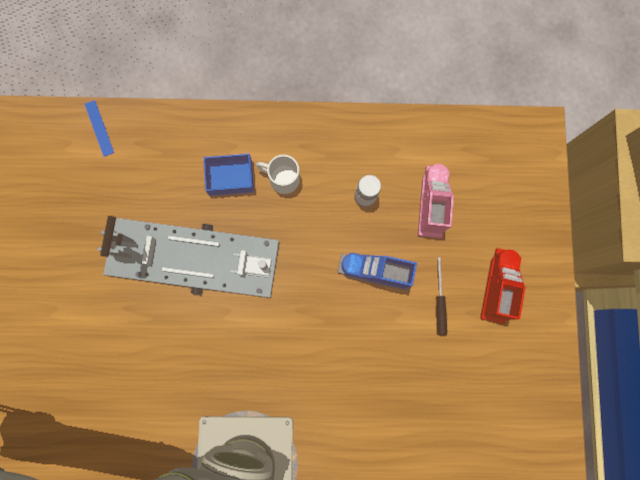

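Three boot shapes can be told apart. In the scene view, red is at (133,240), pink at (195,290) and blue at (250,235). In the top view they are at (505,285), (437,200) and (377,270). The blue boot matches the description, and the bin is the only other blue item of similar size. The jig is at about (190,255) in the top view, with its clamp to the left (+y). Next I'll fit the poses and check them in a close crop.

```bash
cat > fit.py <<'E'
from h import *
from scipy.optimize import least_squares
def T2(p,q,z0=0):
    c,s=np.cos(p[2]),np.sin(p[2]); return np.array([p[0]+c*q[0]-s*q[1],p[1]+s*q[0]+c*q[1],z0+q[2]])
def fit(obs,x0):
    return least_squares(lambda p:np.concatenate([w2px(c,T2(p,q))-uv for c,q,uv in obs]),x0,loss="soft_l1",f_scale=1.5)
def draw(img,cam,p,poly,col):
    pts=np.array([w2px(cam,T2(p,q)) for q in poly]); return pts
def near(q,cam,guess,n=4):
    "average of repeated pinpoints near guess"
    r=[]
    for _ in range(n):
        camera(cam); r+=[d["xy"] for d in pinpoint(q,cam) if np.linalg.norm(np.array(d["xy"])-guess)<12]
    return np.median(r,0) if r else None
E
cat > a.py <<'E'
from fit import *
J={"jig_seat":(0,0,.02),"clamp_hinge":(.17,0,.108)}
B={"boot":(0,0,0),"boot_grip":(-.04,0,.095),"boot_toe":(.095,0,.009)}
g={("top","jig_seat"):(190,255),("top","clamp_hinge"):(114,242),("scene","jig_seat"):(421,235),("scene","clamp_hinge"):(488,209),
("top","boot"):(374,269),("top","boot_grip"):(396,270),("top","boot_toe"):(341,265),("scene","boot"):(255,250),("scene","boot_grip"):(233,222),("scene","boot_toe"):(284,251)}
ob={"J":[],"B":[]}
for (c,q),uv in g.items():
    m=near(q,c,uv,3)
    if m is not None: (ob["J"] if q in J else ob["B"]).append((c,J.get(q,B.get(q)),m))
j=fit(ob["J"],[.43,.1,1.5]);b=fit(ob["B"],[.4,-.2,1.5])
print("jig",j.x.round(4),j.fun.round(1).tolist());print("boot",b.x.round(4),b.fun.round(1).tolist())
np.savez("pose.npz",j=j.x,b=b.x)
ims=[]
for cam,bx in(("top",(90,205,340,100)),("scene",(200,165,310,110))):
    im=camera(cam);x,y,w,h=bx;s=780/w
    cr=cv2.resize(im[y:y+h,x:x+w],None,fx=s,fy=s,interpolation=cv2.INTER_CUBIC)
    def pl(p,poly,col):
        pts=np.array([(w2px(cam,T2(p,q))-(x,y)+.5)*s for q in poly]).astype(int);cv2.polylines(cr,[pts],True,col,1)
    pl(j.x,[(-.07,-.037,.034),(.06,-.037,.034),(.06,.037,.034),(-.07,.037,.034)],(0,255,0))
    pl(j.x,[(.095,-.035,.056),(.095,.035,.056)],(0,255,255))
    pl(b.x,[(-.085,-.029,.118),(-.005,-.029,.118),(-.005,.029,.118),(-.085,.029,.118)],(0,255,0))
    pl(b.x,[(-.095,-.031,0),(.095,-.031,0),(.095,.031,0),(-.095,.031,0)],(0,255,255))
    ims.append(cr)
cv2.imwrite("pics/fit1.png",np.vstack(ims))
E
python3 a.py
```

```text
jig [0.5119 0.1567 1.4719] [1.2, -0.4, -0.1, 0.8, 0.6, -1.3, 0.4, 1.6]
boot [ 0.4805 -0.3223  1.3568] [2.2, 0.7, 1.5, -0.9, -0.9, -1.2, -0.9, -2.0, 1.1, -0.3, 3.4, -0.5]
```

View pics/fit1.png

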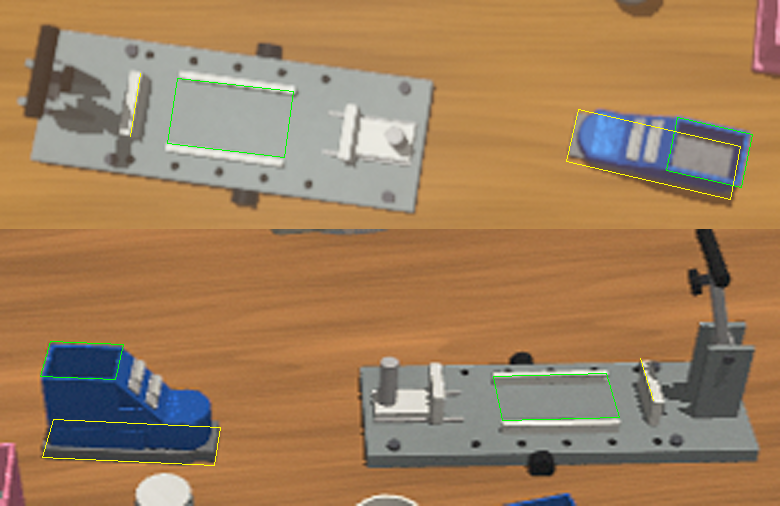

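The crop confirms that the blue boot is the right one. The collar rim is at top-crop (677–750, 118–187), the toe is to the left, and both fits lie within about 2 px. Next I'll refine the jig from its plate edges, read both joints, and work out the moves.

```bash
cat > go.py <<'E'
from h import *
def to(p,yaw=None):
    "shift in tool units & turn units from the present pose to TCP p (tip down)"
    s=read_state();r=R.from_quat(s["eef_rot"]);x=r.apply([1,0,0]);cur=np.arctan2(x[1],x[0])
    t=0 if yaw is None else -((yaw-cur+np.pi/2)%np.pi-np.pi/2)/np.radians(5)
    print("t",round(s["time"],2),"pos",s["ee_pos"].round(4),"yaw",round(np.degrees(cur),2),"w",round(s["width"],4),"F",s["ft_force"].round(1),"-> shift",(r.inv().apply(np.array(p)-s["ee_pos"])/.03).round(2),"turn",round(t,2))
E
cat > b.py <<'E'
from fit import *
from go import to
P=np.load("pose.npz");j=P["j"];b=P["b"]
im=camera("top").astype(int)
B,G,Rr=im[...,0],im[...,1],im[...,2]
m=((abs(B-Rr)<30)&(abs(G-Rr)<25)&(G>90)).astype(np.uint8)
m[:205]=0;m[305:]=0;m[:,:95]=0;m[:,290:]=0
m=cv2.morphologyEx(m,cv2.MORPH_OPEN,np.ones((3,3),np.uint8))
n,l,st,_=cv2.connectedComponentsWithStats(m);k=1+np.argmax(st[1:,4])
ct=max(cv2.findContours((l==k).astype(np.uint8),0,1)[0],key=cv2.contourArea)[:,0]
W=np.array([px2w("top",uv,.02)[:2] for uv in ct]);q=(W-j[:2])@np.array([[np.cos(j[2]),-np.sin(j[2])],[np.sin(j[2]),np.cos(j[2])]])
for sgn in(1,-1):
    e=q[(abs(sgn*q[:,1]-.075)<.012)&(q[:,0]>-.2)&(q[:,0]<.12)]
    f=np.polyfit(e[:,0],e[:,1],1);
    for _ in range(3):
        e=e[abs(e[:,1]-np.polyval(f,e[:,0]))<.002];f=np.polyfit(e[:,0],e[:,1],1)
    print("edge",sgn,"slope",f[0].round(4),"y@0",f[1].round(4),len(e))
print("xrange",np.sort(q[:,0])[[3,-4]])
# joints
def jt(name,x0,fn,gs):
    ob=[(c,near(name,c,g,3)) for c,g in gs.items()];ob=[o for o in ob if o[1] is not None]
    r=least_squares(lambda a:np.concatenate([w2px(c,T2(j,fn(a[0])))-u for c,u in ob]),[x0]);print(name,r.x,r.fun.round(1))
jt("clamp_bar",1.4,lambda a:(.17-.125*np.cos(a),0,.108+.125*np.sin(a)),{"top":(108,238),"scene":(481,178)})
jt("stop_post",.01,lambda a:(-.205+a,0,.09),{"top":(264,264),"scene":(353,219)})
g=T2(b,(-.04,0,.095));print("grip",g.round(4))
to(g+[0,0,.1],b[2]-np.pi/2)
to([.44,.42,.33],b[2]-np.pi/2)
E
python3 b.py
```

```text
edge 1 slope -0.0234 y@0 0.0754 124
edge -1 slope -0.0219 y@0 -0.072 117
xrange [-0.22140994  0.2096924 ]
clamp_bar [1.31780469] [-0.5  1.2 -0.5 -0.3]
stop_post [0.01411733] [ 0.2 -1.2  0.1  1.7]
grip [ 0.472  -0.3614  0.095 ]
t 5.65 pos [0.1405 0.609  0.2365] yaw 77.01 w 0.087 F [ 0.4 -0.2  1.2] -> shift [-29.04  18.04   1.38] turn 17.85
t 5.65 pos [0.1405 0.609  0.2365] yaw 77.01 w 0.087 F [ 0.4 -0.2  1.2] -> shift [-3.89 11.14 -3.12] turn 17.85
```

carry_out --pt "-1 -0.32 0.93 -0.26 0" --pt "-1 -0.32 0.93 -0.26 0" --pt "-1 -0.32 0.93 -0.26 0" --pt "-1 -0.32 0.93 -0.26 0" --pt "-1 -0.32 0.93 -0.26 0" --pt "-1 -0.32 0.93 -0.26 0" --pt "-1 -0.32 0.93 -0.26 0" --pt "-1 -0.32 0.93 -0.26 0" --pt "-1 -0.32 0.93 -0.26 0" --pt "-1 -0.32 0.93 -0.26 0" --pt "-1 -0.32 0.93 -0.26 0" --pt "-1 -0.32 0.93 -0.26 0" --pt "-1 0 0 0 1" --pt "-1 0 0 0 1" --pt "-1 0 0 0 1" --pt "-1 0 0 0 1" --pt "-1 0 0 0 1" --pt "-1 0 0 0 1" --pt "-1 0 0 0 1" --pt "-1 0 0 0 1" --force 25

```text
time: 7.32
ee_pos: [0.4557, 0.4104, 0.3344]
eef_rot: [0.953, 0.304, 0.001, 0.0]
ft_force: [-0.5, 0.8, 0.5]
width: 0.087
```

carry_out --pt "-1 0 0 0 1" --pt "-1 0 0 0 1" --pt "-1 0 0 0 1" --pt "-1 0 0 0 1" --pt "-1 0 0 0 1" --pt "-1 0 0 0 1" --pt "-1 0 0 0 1" --pt "-1 0 0 0 1" --pt "-1 0 0 0 1"

```text
time: 8.07
ee_pos: [0.4554, 0.4106, 0.3346]
eef_rot: [0.995, -0.104, 0.001, -0.0]
ft_force: [-0.1, -0.4, -0.0]
width: 0.0871
```

Run:
```python
from fit import *
from go import to
P=np.load("pose.npz");j=P["j"];b=P["b"]
j=np.r_[T2(j,(0,.0017,0))[:2],1.4493];np.savez("pose.npz",j=j,b=b);print(j)
g=T2(b,(-.04,0,.095));to(g+[0,0,.16],b[2]-np.pi/2)
```

```text
[0.51024535 0.15690832 1.4493    ]
t 8.07 pos [0.4554 0.4106 0.3346] yaw -11.89 w 0.0871 F [-0.1 -0.4 -0. ] -> shift [ 5.84 25.07  2.65] turn 0.07
```

carry_out --pt "-1 0.22 0.96 0 0" --pt "-1 0.22 0.96 0 0" --pt "-1 0.22 0.96 0 0" --pt "-1 0.22 0.96 0 0" --pt "-1 0.22 0.96 0 0" --pt "-1 0.22 0.96 0 0" --pt "-1 0.22 0.96 0 0" --pt "-1 0.22 0.96 0 0" --pt "-1 0.22 0.96 0 0" --pt "-1 0.22 0.96 0 0" --pt "-1 0.22 0.96 0 0" --pt "-1 0.22 0.96 0 0" --pt "-1 0.22 0.96 0 0" --pt "-1 0.22 0.96 0 0" --pt "-1 0.22 0.96 0 0" --pt "-1 0.22 0.96 0 0" --pt "-1 0.22 0.96 0 0" --pt "-1 0.22 0.96 0 0" --pt "-1 0.22 0.96 0.2 0" --pt "-1 0.22 0.96 0.2 0"

```text
time: 9.73
ee_pos: [0.4615, -0.2015, 0.3221]
eef_rot: [0.995, -0.101, 0.004, -0.005]
ft_force: [1.5, 0.6, -0.0]
width: 0.0869
```

carry_out --pt "-1 0.22 0.96 0.4 0" --pt "-1 0.22 0.96 0.4 0" --pt "-1 0.22 0.96 0.4 0" --pt "-1 0.22 0.96 0.4 0" --pt "-1 0.22 0.96 0.4 0" --pt "-1 0.22 0.96 0.4 0" --pt "-1 0 0 0 0"

```text
time: 10.32
ee_pos: [0.465, -0.3921, 0.2455]
eef_rot: [0.995, -0.101, 0.007, -0.004]
ft_force: [-0.9, -0.8, 0.3]
width: 0.0873
```

Run:
```python
from fit import *
from go import to
P=np.load("pose.npz");b=P["b"]
# refine boot from the scene/top view again, arm above
g=T2(b,(-.04,0,.095));to(g+[0,0,.005],b[2]-np.pi/2)
```

```text
t 10.32 pos [ 0.465  -0.3921  0.2455] yaw -11.65 w 0.0873 F [-0.9 -0.8  0.3] -> shift [-0.04 -1.    4.86] turn 0.12
```

carry_out --pt "-1 0 -0.5 0 0.12" --pt "-1 0 -0.45 0 0" --pt "-1 0 0 0.7 0" --pt "-1 0 0 0.9 0" --pt "-1 0 0 0.9 0" --pt "-1 0 0 0.9 0" --pt "-1 0 0 0.9 0" --pt "-1 0 0 0.8 0" --pt "-1 0 0 0 0"

```text
time: 11.07
ee_pos: [0.4734, -0.3647, 0.0875]
eef_rot: [0.994, -0.109, 0.008, -0.003]
ft_force: [-0.5, 0.1, 0.2]
width: 0.0869
```

Run:
```python
from fit import *
from go import to
P=np.load("pose.npz");b=P["b"]
g=T2(b,(-.04,0,.095));to(g+[0,0,-.005],b[2]-np.pi/2)
```

```text
t 11.07 pos [ 0.4734 -0.3647  0.0875] yaw -12.51 w 0.0869 F [-0.5  0.1  0.2] -> shift [-0.07 -0.1  -0.08] turn -0.05
```

Close on the boot.

carry_out --pt "1 0 0 0 0" --pt "1 0 0 0 0" --pt "1 0 0 0 0" --pt "1 0 0 0 0" --pt "1 0 0 0 0" --pt "1 0 0 0 0" --pt "1 0 0 0 0" --pt "1 0 0 0 0" --force 30

```text
time: 11.73
ee_pos: [0.4755, -0.3656, 0.0938]
eef_rot: [0.994, -0.108, 0.01, -0.002]
ft_force: [0.4, -0.9, -4.4]
width: 0.0581
```

carry_out --pt "1 0 0 -0.2 0" --pt "1 0 0 -0.6 0" --pt "1 0 0 -0.9 0" --pt "1 0 0 -0.9 0" --pt "1 0 0 -0.9 0" --pt "1 0 0 -0.7 0" --pt "1 0 0 -0.2 0" --pt "1 0 0 0 0"

```text
time: 12.4
ee_pos: [0.4698, -0.3651, 0.23]
eef_rot: [0.994, -0.109, 0.007, -0.003]
ft_force: [0.4, 0.1, -5.2]
width: 0.058
```

Run:
```python
from fit import *
from go import to
P=np.load("pose.npz");j=P["j"]
g=T2(j,(-.044,0,.115));to(g+[0,0,.115],j[2]-np.pi/2)
s=read_state();print(s["eef_rot"].round(4))
ims=[]
for c,(x,y,w,h) in(("top",(300,190,160,120)),("scene",(180,120,160,120))):
    ims.append(cv2.resize(camera(c)[y:y+h,x:x+w],(400,300),interpolation=2))
cv2.imwrite("pics/held.png",np.hstack(ims))
```

```text
t 12.4 pos [ 0.4698 -0.3651  0.23  ] yaw -12.56 w 0.058 F [ 0.4  0.1 -5.2] -> shift [ -2.32 -15.82   0.08] turn -1.12
[ 0.994  -0.1094  0.0066 -0.0026]
```

View pics/held.png

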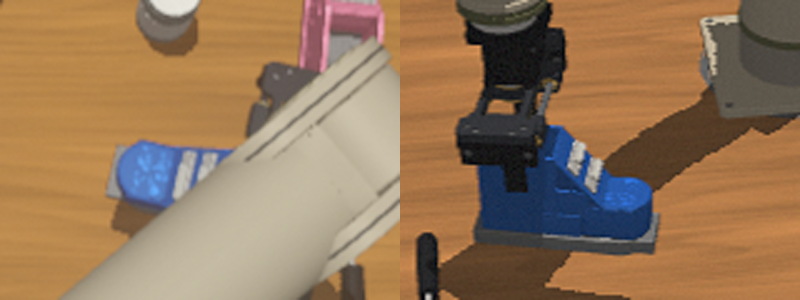

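The boot is held upright: the width is 58 mm and the force shows a 5 N load. Now I'll carry it over the bed.

carry_out --pt "1 -0.05 -0.3 0 -0.3" --pt "1 -0.1 -0.6 0 -0.4" --pt "1 -0.13 -0.85 0 -0.4" --pt "1 -0.14 -0.9 0 0" --pt "1 -0.14 -0.9 0 0" --pt "1 -0.14 -0.9 0 0" --pt "1 -0.14 -0.9 0 0" --pt "1 -0.14 -0.9 0 0" --pt "1 -0.14 -0.9 0 0" --pt "1 -0.14 -0.9 0 0" --pt "1 -0.14 -0.9 0 0" --pt "1 -0.14 -0.9 0 0" --pt "1 -0.14 -0.9 0 0" --pt "1 -0.14 -0.9 0 0" --pt "1 -0.14 -0.9 0 0" --pt "1 -0.14 -0.9 0 0" --pt "1 -0.1 -0.6 0 0" --pt "1 -0.06 -0.4 0 0" --pt "1 0 -0.2 0 0" --pt "1 0 0 0 0"

```text
time: 14.17
ee_pos: [0.429, 0.1119, 0.202]
eef_rot: [0.999, -0.04, -0.014, 0.002]
ft_force: [-0.6, -1.0, -3.6]
width: 0.058
```

```bash
cat > m.py <<'E'
from fit import *
from go import to
P=np.load("pose.npz");j=P["j"]
g=T2(j,(-.044,0,.115));to(g+[0,0,.06],j[2]-np.pi/2)
s=read_state();print(s["eef_rot"].round(4));t=s["ee_pos"]
# held boot: pose (x,y,yaw,z) from keypoints
B={"boot":(0,0,0),"boot_grip":(-.04,0,.095),"boot_toe":(.095,0,.009)}
p0=np.r_[t[:2]+.041*np.array([np.cos(j[2]),np.sin(j[2])]),j[2]];z0=t[2]-.09
ob=[]
for c in("scene","top"):
    for q in B:
        m=near(q,c,w2px(c,T2(p0,B[q],z0)),3)
        if m is not None: ob.append((c,B[q],m)); print(c,q,m.round(1),w2px(c,T2(p0,B[q],z0)).round(1))
r=least_squares(lambda p:np.concatenate([w2px(c,T2(p,q,p[3]))-u for c,q,u in ob]+[[(p[2]-j[2])*100]]),np.r_[p0,z0],loss="soft_l1",f_scale=1.5)
d=r.x[:2]-j[:2];print("boot",r.x.round(4),"in jig x,y",[d@[np.cos(j[2]),np.sin(j[2])],d@[-np.sin(j[2]),np.cos(j[2])]],r.fun.round(1))
d=t[:2]-j[:2];print("tcp in jig",[d@[np.cos(j[2]),np.sin(j[2])],d@[-np.sin(j[2]),np.cos(j[2])]])
ims=[]
for cam,(x,y,w,h) in(("top",(90,180,220,130)),("scene",(330,110,190,170))):
    im=camera(cam);k=400/w;cr=cv2.resize(im[y:y+h,x:x+w],None,fx=k,fy=k,interpolation=2)
    for p,z,poly,col in((j,0,[(-.07,-.037,.034),(.06,-.037,.034),(.06,.037,.034),(-.07,.037,.034)],(0,255,0)),(j,0,[(.095,-.035,.056),(.095,.035,.056),(.095,.035,.02),(.095,-.035,.02)],(0,255,255)),
        (r.x,r.x[3],[(-.095,-.031,0),(.095,-.031,0),(.095,.031,0),(-.095,.031,0)],(0,255,255))):
        cv2.polylines(cr,[np.array([(w2px(cam,T2(p,q,z))-(x,y)+.5)*k for q in poly]).astype(int)],True,col,1)
    ims.append(np.vstack([cr,np.zeros((max(0,360-cr.shape[0]),400,3),np.uint8)])[:360])
cv2.imwrite("pics/m.png",np.hstack(ims))
E
python3 m.py
```

```text
t 14.17 pos [0.429  0.1119 0.202 ] yaw -4.56 w 0.058 F [-0.6 -1.  -3.6] -> shift [ 2.54 -0.25  0.83] turn 0.48
[ 0.9991 -0.0398 -0.0142  0.0019]
scene boot [415.7 191.9] [416.4 192.5]
scene boot_grip [406.5 167. ] [405.5 165.2]
scene boot_toe [444.6 192.8] [450.3 189.4]
top boot [181.1 285.2] [181.4 283.7]
top boot_grip [192.8 285. ] [189.7 282.7]
boot [0.4303 0.1514 1.448  0.1034] in jig x,y [np.float64(-0.015121239359189107), np.float64(0.07871527829229426)] [-0.4  2.2 -2.1 -0.   4.5 -1.7  1.5  0.3 -1.8 -0.3 -0.1]
tcp in jig [np.float64(-0.054525357940105997), np.float64(0.07518609191011047)]
```

View pics/m.png

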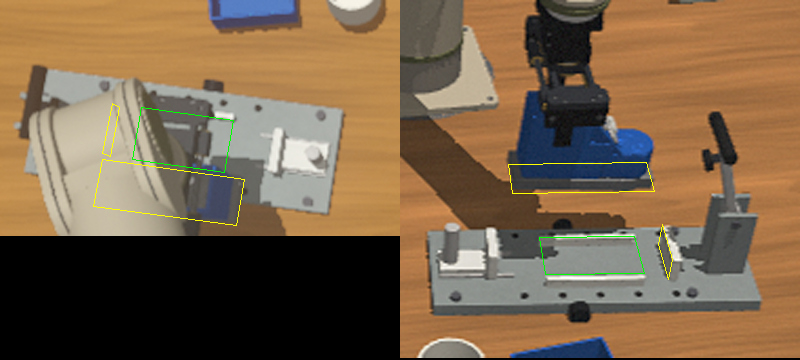

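carry_out --pt "1 0.3 0 0 0.25" --pt "1 0.6 -0.05 0 0.22" --pt "1 0.6 -0.1 0 0" --pt "1 0.6 -0.1 0 0" --pt "1 0.3 0 0 0" --pt "1 0.1 0 0 0" --pt "1 0 0 0 0" --pt "1 0 0 0 0"

```text
time: 16.73
ee_pos: [0.5074, 0.1107, 0.2]
eef_rot: [0.998, -0.061, -0.014, 0.002]
ft_force: [0.2, 0.0, -5.2]
width: 0.0576
```

```bash
cat > t.py <<'E'
import sys
from fit import *
from go import to
P=np.load("pose.npz");j=P["j"]
a=list(map(float,sys.argv[1:4]))
to(T2(j,a),j[2]-np.pi/2)
s=read_state();print("tool z",R.from_quat(s["eef_rot"]).apply([0,0,1]).round(4)); d=s["ee_pos"][:2]-j[:2];print("tcp in jig",round(d@[np.cos(j[2]),np.sin(j[2])],4),round(d@[-np.sin(j[2]),np.cos(j[2])],4),s["ee_pos"][2].round(4))
E
python3 t.py -.044 0 .125
```

```text
t 16.73 pos [0.5074 0.1107 0.2   ] yaw -7.03 w 0.0576 F [ 0.2  0.  -5.2] -> shift [-0.02 -0.09  2.5 ] turn -0.01
tool z [-0.028  -0.0017 -0.9996]
tcp in jig -0.0462 -0.0028 0.2
```

carry_out --pt "1 0.03 -0.03 0.4 0" --pt "1 0.03 -0.03 0.7 0" --pt "1 0.03 -0.02 0.7 0" --pt "1 0 0 0.4 0" --pt "1 0 0 0.1 0" --pt "1 0 0 0 0"

```text
time: 17.23
ee_pos: [0.505, 0.1143, 0.126]
eef_rot: [0.998, -0.06, -0.014, -0.0]
ft_force: [-0.2, 0.1, -4.5]
width: 0.0575
```

```bash
python3 t.py -.044 -.0027 .112
```

```text
t 17.23 pos [0.505  0.1143 0.126 ] yaw -6.89 w 0.0575 F [-0.2  0.1 -4.5] -> shift [0.11 0.04 0.46] turn 0.01
tool z [-0.0287  0.002  -0.9996]
tcp in jig -0.0429 0.0001 0.126
```

carry_out --pt "1 0.05 0.02 0.1 0" --pt "1 0.05 0.02 0.1 0" --pt "1 0.02 0 0.1 0" --pt "1 0 0 0 0"

```text
time: 17.57
ee_pos: [0.5087, 0.1126, 0.1185]
eef_rot: [0.998, -0.06, -0.014, -0.001]
ft_force: [-0.6, 0.4, -3.2]
width: 0.058
```

```bash
python3 t.py -.044 -.0027 .112
```

```text
t 17.57 pos [0.5087 0.1126 0.1185] yaw -6.87 w 0.058 F [-0.6  0.4 -3.2] -> shift [-0.03 -0.01  0.22] turn 0.02
tool z [-0.0272  0.004  -0.9996]
tcp in jig -0.0442 -0.0039 0.1185
```

carry_out --pt "1 -0.02 0 0.06 0" --pt "1 0 0 0.06 0" --pt "1 0 0 0 0"

```text
time: 17.82
ee_pos: [0.5092, 0.1121, 0.1165]
eef_rot: [0.998, -0.06, -0.012, -0.002]
ft_force: [-1.9, 1.7, -2.1]
width: 0.0576
```

carry_out --pt "1 0 0 0.06 0" --pt "1 0 0 0.06 0" --pt "1 0 0 0 0"

```text
time: 18.07
ee_pos: [0.5097, 0.1114, 0.114]
eef_rot: [0.998, -0.061, -0.012, -0.002]
ft_force: [-3.0, 0.6, -0.1]
width: 0.0579
```

carry_out --pt "1 0 0 0.08 0" --pt "1 0 0 0.08 0" --pt "1 0 0 0 0"

```text
time: 18.32
ee_pos: [0.51, 0.1115, 0.114]
eef_rot: [0.998, -0.061, -0.013, -0.004]
ft_force: [0.5, 0.4, -4.6]
width: 0.0577
```

```bash
sed -i 's/^g=T2.*$//' m.py; sed -i 's/pics\/m.png/pics\/m2.png/' m.py; python3 m.py; python3 t.py -.044 0 .112
```

```text
[ 0.9981 -0.0607 -0.0125 -0.0036]
scene boot [423.5 235. ] [420.4 234.6]
scene boot_grip [411.2 211. ] [409.6 209. ]
scene boot_toe [453.8 233.7] [454.3 231.7]
top boot [189.  255.3] [190.9 254.8]
top boot_grip [200.5 254. ] [199.2 251.9]
boot [0.5129 0.1565 1.4486 0.0156] in jig x,y [np.float64(-5.6184825315149714e-05), np.float64(-0.002639498397668789)] [-2.2  1.1 -0.5 -0.3  1.3 -0.4  0.8  0.8 -2.5 -0.8 -0.1]
tcp in jig [np.float64(-0.04513923082520861), np.float64(-0.0053049130525751635)]
t 20.22 pos [0.5099 0.1114 0.1133] yaw -6.95 w 0.0579 F [3.7 2.1 2.1] -> shift [-0.17 -0.04  0.05] turn 0.0
tool z [-0.0248  0.008  -0.9997]
tcp in jig -0.0452 -0.0052 0.1133
```

View pics/m2.png

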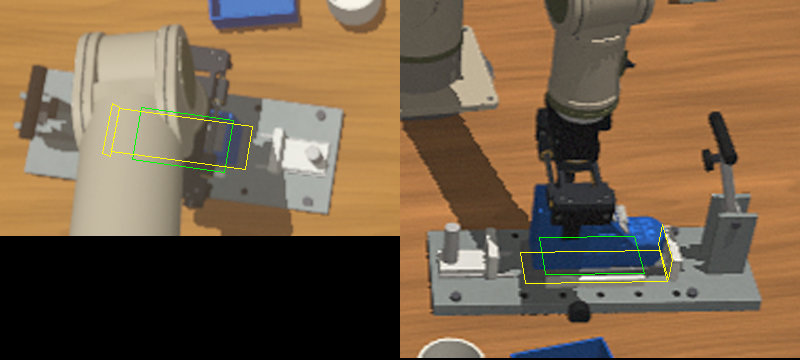

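carry_out --pt "1 -0.05 0 0.06 0" --pt "1 -0.05 0 0.06 0" --pt "1 0 0 0 0" --pt "1 0 0 0 0" --force 12

```text
time: 20.55
ee_pos: [0.5072, 0.1115, 0.1117]
eef_rot: [0.998, -0.061, -0.012, -0.004]
ft_force: [3.4, 0.4, 1.6]
width: 0.0585
```

```bash
python3 t.py -.044 0 .112
```

```text
t 20.55 pos [0.5072 0.1115 0.1117] yaw -6.98 w 0.0585 F [3.4 0.4 1.6] -> shift [-0.08 -0.05 -0.01] turn -0.0
tool z [-0.0244  0.0091 -0.9997]
tcp in jig -0.0455 -0.0025 0.1117
```

carry_out --pt "-0.4 0 0 0 0" --pt "-0.45 0 0 0 0" --pt "-0.6 0 0 0 0" --pt "-0.8 0 0 0 0" --pt "-1 0 0 0 0" --pt "-1 0 0 0 0" --pt "-1 0 0 0 0"

```text
time: 21.13
ee_pos: [0.5015, 0.1093, 0.1081]
eef_rot: [0.998, -0.062, -0.019, -0.001]
ft_force: [0.3, -0.1, -0.0]
width: 0.0842
```

```bash
python3 t.py -.195 0 .25
```

```text
t 21.13 pos [0.5015 0.1093 0.1081] yaw -7.06 w 0.0842 F [ 0.3 -0.1 -0. ] -> shift [-0.08  4.89 -4.73] turn -0.02
tool z [-0.0375  0.0048 -0.9993]
tcp in jig -0.0483 0.0029 0.1081
```

carry_out --pt "-1 0 0 -0.5 0" --pt "-1 0 0 -0.9 0" --pt "-1 0 0 -0.9 0" --pt "-1 0 0 -0.9 0" --pt "-1 0 0 -0.8 0" --pt "-1 0 0.6 0 0" --pt "-1 0 0.9 0 0" --pt "-1 0 0.9 0 0" --pt "-1 0 0.9 0 0" --pt "-1 0 0.9 0 0" --pt "-1 0 0.6 0 0" --pt "-1 0 0 0 0"

```text
time: 22.13
ee_pos: [0.4838, -0.0424, 0.2306]
eef_rot: [0.998, -0.06, -0.022, 0.001]
ft_force: [-0.9, 0.1, -0.0]
width: 0.0872
```

```bash
cat > c.py <<'E'
import sys
from fit import *
j=np.load("pose.npz")["j"]
ims=[]
for cam,(x,y,w,h) in(("top",(90,180,220,130)),("scene",(330,130,190,150))):
    im=camera(cam);k=400/w;cr=cv2.resize(im[y:y+h,x:x+w],None,fx=k,fy=k,interpolation=2)
    for z,poly,col in((.02,[(-.095,-.031,0),(.095,-.031,0),(.095,.031,0),(-.095,.031,0)],(0,255,255)),(.02,[(-.085,-.029,.118),(-.005,-.029,.118),(-.005,.029,.118),(-.085,.029,.118)],(0,255,0))):
        cv2.polylines(cr,[np.array([(w2px(cam,T2(j,q,z))-(x,y)+.5)*k for q in poly]).astype(int)],True,col,1)
    ims.append(np.vstack([cr,np.zeros((max(0,320-cr.shape[0]),400,3),np.uint8)])[:320])
cv2.imwrite(f"pics/{sys.argv[1]}.png",np.hstack(ims))
def jt(name,x0,fn,gs):
    ob=[(c,near(name,c,w2px(c,T2(j,fn(x0))),3)) for c in gs];ob=[o for o in ob if o[1] is not None]
    r=least_squares(lambda a:np.concatenate([w2px(c,T2(j,fn(a[0])))-u for c,u in ob]),[x0]);print(name,r.x,r.fun.round(1))
a,s=map(float,sys.argv[2:4])
jt("clamp_bar",a,lambda a:(.17-.125*np.cos(a),0,.108+.125*np.sin(a)),("top","scene"))
jt("stop_post",s,lambda a:(-.205+a,0,.09),("scene",))
B={"boot":(0,0,0),"boot_grip":(-.04,0,.095),"boot_toe":(.095,0,.009)}
ob=[(c,q,near(n,c,w2px(c,T2(j,q,.02)),2)) for c in("scene","top") for n,q in B.items()];ob=[o for o in ob if o[2] is not None]
r=least_squares(lambda p:np.concatenate([w2px(c,T2(p,q,.02))-u for c,q,u in ob]),j,loss="soft_l1",f_scale=1.5)
d=r.x[:2]-j[:2];print("boot in jig",(d@[np.cos(j[2]),np.sin(j[2])]).round(4),(d@[-np.sin(j[2]),np.cos(j[2])]).round(4),(r.x[2]-j[2]).round(3))
E
python3 c.py c1 1.32 .014; python3 t.py -.191 0 .085
```

```text
clamp_bar [1.31195979] [-0.4  1.  -0.3 -0.2]
stop_post [0.01605603] [-0.  -2.2]
boot in jig -0.0035 -0.0034 0.03
t 24.33 pos [ 0.4848 -0.0378  0.2308] yaw -6.6 w 0.087 F [ 0.2  0.2 -0.1] -> shift [ 0.27 -0.2   4.85] turn 0.07
tool z [-0.0444  0.0017 -0.999 ]
tcp in jig -0.1964 0.0016 0.2308
```

View pics/c1.png

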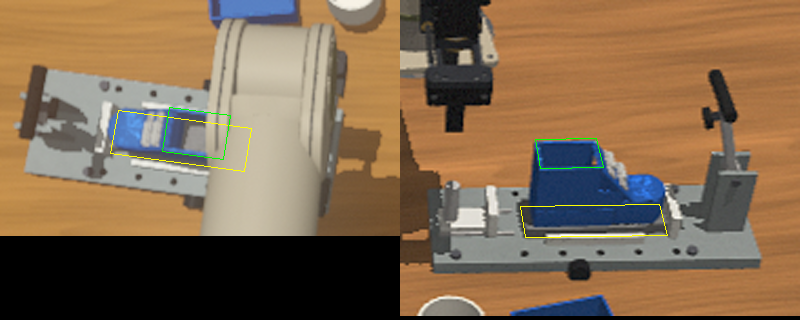

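carry_out --pt "-1 0.14 -0.1 0.5 0" --pt "-1 0.13 -0.1 0.9 0" --pt "-1 0 0 0.9 0" --pt "-1 0 0 0.9 0" --pt "-1 0 0 0.9 0" --pt "-1 0 0 0.7 0" --pt "-1 0 0 0.1 0" --pt "-1 0 0 0 0"

```text
time: 25.0
ee_pos: [0.4894, -0.032, 0.0795]
eef_rot: [0.998, -0.057, -0.02, -0.0]
ft_force: [-0.5, -0.1, 0.2]
width: 0.0872
```

```bash
python3 t.py -.191 0 .080
```

```text
t 25.0 pos [ 0.4894 -0.032   0.0795] yaw -6.58 w 0.0872 F [-0.5 -0.1  0.2] -> shift [-0.07  0.03 -0.01] turn 0.08
tool z [-0.0392  0.0027 -0.9992]
tcp in jig -0.19 -0.0022 0.0795
```

carry_out --pt "1 -0.05 0 0 0" --pt "1 0 0 0 0" --pt "1 0 0 0 0" --pt "1 0 0 0 0" --pt "1 0 0 0 0" --pt "1 0 0 0 0" --pt "1 0 0 0 0" --pt "1 0 0 0 0" --pt "1 0 0 0 0" --force 20

```text
time: 25.75
ee_pos: [0.4917, -0.0313, 0.0857]
eef_rot: [0.998, -0.057, -0.015, -0.002]
ft_force: [-0.5, -0.7, 0.1]
width: 0.0351
```

carry_out --pt "1 0 -0.15 0 0" --pt "1 0 -0.2 0 0" --pt "1 0 -0.2 0 0" --pt "1 0 -0.2 0 0" --pt "1 0 0 0 0"

```text
time: 26.17
ee_pos: [0.4943, -0.0063, 0.0855]
eef_rot: [0.998, -0.057, -0.016, -0.002]
ft_force: [1.3, 0.2, 0.4]
width: 0.0036
```

```bash
python3 t.py -.155 0 .080
```

```text
t 26.17 pos [ 0.4943 -0.0063  0.0855] yaw -6.54 w 0.0036 F [1.3 0.2 0.4] -> shift [-0.12 -0.3   0.19] turn 0.08
tool z [-0.0313  0.0055 -0.9995]
tcp in jig -0.1639 -0.0039 0.0855
```

The fingers had not finished closing when I moved, so they shut in front of the post. I'll open, go back and grip again with enough waiting time.

carry_out --pt "-0.5 0 0 0 0" --pt "-0.5 0 0 0 0" --pt "-0.5 0 0 0 0" --pt "-0.5 0 0 0 0" --pt "-0.5 0 0 0 0" --pt "-0.5 0 0 0 0" --pt "-0.5 0 0 0 0" --pt "-0.5 0 0 0 0" --pt "-0.5 0 0 0 0" --pt "-0.5 0 0 0 0"

```text
time: 27.0
ee_pos: [0.4942, -0.0066, 0.0855]
eef_rot: [0.998, -0.057, -0.016, -0.002]
ft_force: [-0.0, 0.6, -0.5]
width: 0.0611
```

```bash
python3 c.py c2 1.32 .015; python3 t.py -.190 0 .080
```

```text
clamp_bar [1.31140984] [ 0.1  0.3 -0.2 -1.9]
stop_post [0.01521049] [0.  0.6]
boot in jig -0.0034 -0.0014 0.024
t 29.2 pos [ 0.4943 -0.0065  0.0855] yaw -6.54 w 0.0652 F [ 0.  -0.4  0. ] -> shift [-0.13  0.86  0.19] turn 0.08
tool z [-0.0313  0.0051 -0.9995]
tcp in jig -0.1642 -0.0039 0.0855
```

View pics/c2.png

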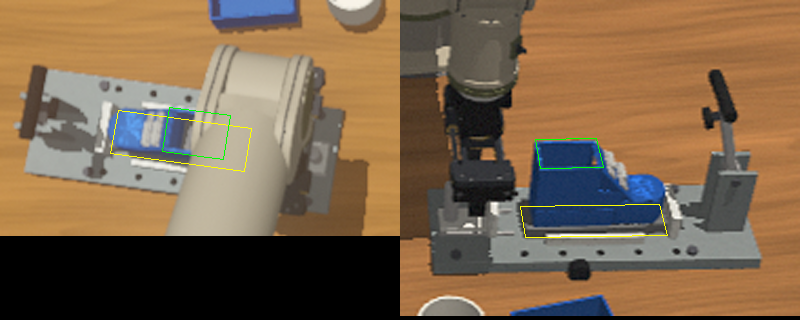

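carry_out --pt "-0.5 -0.06 0.3 0.06 0" --pt "-0.5 -0.06 0.3 0.06 0" --pt "-0.5 0 0.25 0.05 0" --pt "-0.5 0 0 0 0" --pt "1 0 0 0 0" --pt "1 0 0 0 0" --pt "1 0 0 0 0" --pt "1 0 0 0 0" --pt "1 0 0 0 0" --pt "1 0 0 0 0" --pt "1 0 0 0 0" --pt "1 0 0 0 0" --pt "1 0 0 0 0" --pt "1 0 0 0 0" --pt "1 0 0 0 0"

```text
time: 30.45
ee_pos: [0.489, -0.0347, 0.0801]
eef_rot: [0.998, -0.057, -0.013, -0.001]
ft_force: [0.5, -0.3, 0.3]
width: 0.0192
```

```bash
python3 t.py -.155 0 .080
```

```text
t 30.45 pos [ 0.489  -0.0347  0.0801] yaw -6.54 w 0.0192 F [ 0.5 -0.3  0.3] -> shift [-0.06 -1.26  0.01] turn 0.08
tool z [-0.0261  0.0034 -0.9997]
tcp in jig -0.1928 -0.0022 0.0801
```

carry_out --pt "1 0 -0.15 0 0" --pt "1 0 -0.2 0 0" --pt "1 0 -0.2 0 0" --pt "1 0 -0.2 0 0" --pt "1 0 0 0 0"

```text
time: 30.87
ee_pos: [0.4919, -0.0111, 0.0801]
eef_rot: [0.998, -0.058, -0.013, -0.0]
ft_force: [1.0, 1.1, -1.5]
width: 0.0194
```

```bash
python3 t.py -.155 0 .080
```

```text
t 30.87 pos [ 0.4919 -0.0111  0.0801] yaw -6.61 w 0.0194 F [ 1.   1.1 -1.5] -> shift [-0.07 -0.47  0.  ] turn 0.07
tool z [-0.0258  0.002  -0.9997]
tcp in jig -0.169 -0.0022 0.0801
```

carry_out --pt "1 0 -0.1 0 0" --pt "1 0 -0.1 0 0" --pt "1 0 -0.1 0 0"

```text
time: 31.12
ee_pos: [0.4931, -0.0015, 0.0801]
eef_rot: [0.998, -0.057, -0.013, -0.0]
ft_force: [1.4, -3.1, -0.9]
width: 0.0197
```

carry_out --pt "1 0 -0.1 0 0" --pt "1 0 -0.1 0 0"

```text
time: 31.28
ee_pos: [0.4937, 0.0038, 0.0801]
eef_rot: [0.998, -0.058, -0.013, 0.001]
ft_force: [-1.2, -21.4, 2.8]
width: 0.0197
```

carry_out --pt "1 0 -0.1 0 0" --pt "1 0 -0.1 0 0"

```text
time: 31.45
ee_pos: [0.4937, 0.0037, 0.0801]
eef_rot: [0.998, -0.06, -0.013, 0.005]
ft_force: [-0.2, -13.6, 1.5]
width: 0.0195
```

The slide stalled at jig x of about -0.154 with 14–21 N on the tool. That is where the stop should meet a boot that is fully home (0.050). Now I'll release and lift.

carry_out --pt "1 0 0 0 0" --pt "-0.3 0 0 0 0" --pt "-0.3 0 0 0 0" --pt "-0.3 0 0 0 0" --pt "-0.3 0 0 0 0" --pt "-0.3 0 0 0 0" --pt "-0.3 0 0 -0.4 0" --pt "-0.3 0 0.1 -0.9 0" --pt "-0.3 0 0 -0.9 0" --pt "-0.3 0 0 -0.9 0" --pt "-0.3 0 0 -0.9 0" --pt "-0.3 0 0 -0.9 0" --pt "-0.3 0 0 -0.9 0" --pt "-0.3 0 0 -0.9 0" --pt "-0.3 0 0 -0.5 0"

```text
time: 32.7
ee_pos: [0.4961, 0.0023, 0.3095]
eef_rot: [0.998, -0.061, -0.016, 0.005]
ft_force: [0.4, -0.3, -0.2]
width: 0.0565
```

```bash
python3 c.py c3 1.32 .05; python3 t.py .16 0 .35;python3 t.py .16 0 .21
```

```text
clamp_bar [1.28733984] [ 0.8 -0.1  0.7 -1.1]
stop_post [0.05043076] [-0.  -1.8]
boot in jig -0.0033 -0.0058 0.041
t 34.9 pos [0.4956 0.0027 0.3055] yaw -7.01 w 0.0566 F [ 0.3 -0.9 -0.4] -> shift [ -0.2  -10.48  -1.61] turn -0.01
tool z [-0.0369 -0.0085 -0.9993]
tcp in jig -0.1549 -0.0041 0.3055
t 34.9 pos [0.4956 0.0027 0.3055] yaw -7.01 w 0.0566 F [ 0.3 -0.9 -0.4] -> shift [ -0.03 -10.54   3.05] turn -0.01
tool z [-0.0369 -0.0085 -0.9993]
tcp in jig -0.1549 -0.0041 0.3055
```

View pics/c3.png

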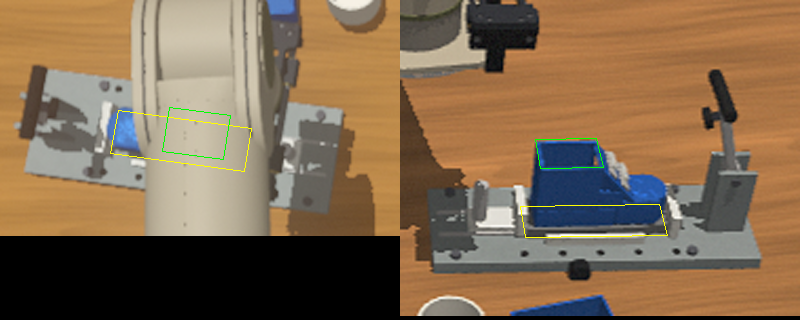

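carry_out --pt "1 0 -0.4 -0.5 0" --pt "1 0 -0.8 -0.5 0" --pt "1 0 -0.9 0 0" --pt "1 0 -0.9 0 0" --pt "1 0 -0.9 0 0" --pt "1 0 -0.9 0 0" --pt "1 0 -0.9 0 0" --pt "1 0 -0.9 0 0" --pt "1 0 -0.9 0 0" --pt "1 0 -0.9 0 0" --pt "1 0 -0.9 0 0" --pt "1 0 -0.9 0 0" --pt "1 0 -0.7 0 0" --pt "1 0 -0.2 0 0" --pt "1 0 0 0 0"

```text
time: 36.15
ee_pos: [0.5392, 0.3485, 0.331]
eef_rot: [0.998, -0.062, -0.019, 0.005]
ft_force: [-0.1, 0.4, 0.3]
width: 0.0002
```

```bash
python3 t.py .178 0 .236
```

```text
t 36.15 pos [0.5392 0.3485 0.331 ] yaw -7.18 w 0.0002 F [-0.1  0.4  0.3] -> shift [-0.07  0.49  3.18] turn -0.04
tool z [-0.0383 -0.0068 -0.9992]
tcp in jig 0.1936 -0.0056 0.331
```

carry_out --pt "1 -0.07 0 0.6 0" --pt "1 0 0 0.9 0" --pt "1 0 0 0.9 0" --pt "1 0 0 0.7 0" --pt "1 0 0.4 0.05 0" --pt "1 0 0 0 0"

```text
time: 36.65
ee_pos: [0.5334, 0.3291, 0.2343]
eef_rot: [0.998, -0.065, -0.017, 0.005]
ft_force: [-0.6, -1.4, 0.9]
width: 0.0004
```

```bash
cat > arc.py <<'E'
import sys
from fit import *
j=np.load("pose.npz")["j"]
# list TCP-waypoint targets (jig x,z) pushing the bar along the arc: pusher behind the bar along the tangent
for a in np.arange(1.3,-.05,-.1):
    bx,bz=.17-.125*np.cos(a),.108+.125*np.sin(a)
    # finger half thickness 9.5 (x), bottom corner: contact at corner/side/bottom
    cx,cz=bx+.009*np.sin(a),bz+.009*np.cos(a)   # contact point on the bar
    print(round(a,2),"bar",bx.round(3),bz.round(3),"corner",cx.round(3),cz.round(3))
E
python3 arc.py; python3 t.py .1565 0 .236
```

```text
1.3 bar 0.137 0.228 corner 0.145 0.231
1.2 bar 0.125 0.225 corner 0.133 0.228
1.1 bar 0.113 0.219 corner 0.121 0.223
1.0 bar 0.102 0.213 corner 0.11 0.218
0.9 bar 0.092 0.206 corner 0.099 0.212
0.8 bar 0.083 0.198 corner 0.089 0.204
0.7 bar 0.074 0.189 corner 0.08 0.195
0.6 bar 0.067 0.179 corner 0.072 0.186
0.5 bar 0.06 0.168 corner 0.065 0.176
0.4 bar 0.055 0.157 corner 0.058 0.165
0.3 bar 0.051 0.145 corner 0.053 0.154
0.2 bar 0.047 0.133 corner 0.049 0.142
0.1 bar 0.046 0.12 corner 0.047 0.129
-0.0 bar 0.045 0.108 corner 0.045 0.117
t 36.65 pos [0.5334 0.3291 0.2343] yaw -7.44 w 0.0004 F [-0.6 -1.4  0.9] -> shift [-0.07  0.57 -0.05] turn -0.1
tool z [-0.035  -0.008  -0.9994]
tcp in jig 0.1737 -0.0022 0.2343
```

carry_out --pt "1 -0.03 0.33 0.02 0" --pt "1 -0.03 0.33 0.02 0" --pt "1 0 0.34 0.03 0" --pt "1 0 0.38 0.15 0" --pt "1 0 0.38 0.17 0" --pt "1 0 0 0 0"

```text
time: 37.15
ee_pos: [0.5244, 0.2738, 0.2253]
eef_rot: [0.998, -0.065, -0.016, 0.002]
ft_force: [0.6, 0.2, -0.1]
width: 0.0007
```

```bash
python3 t.py .1015 0 .208
python3 - <<'E'
from fit import *
j=np.load("pose.npz")["j"]
fn=lambda a:(.17-.125*np.cos(a),0,.108+.125*np.sin(a))
m=near("clamp_bar","scene",w2px("scene",T2(j,fn(1.0))),2)
if m is None: m=near("clamp_bar","scene",w2px("scene",T2(j,fn(1.2))),2)
print(m)
if m is not None:
    r=least_squares(lambda a:w2px("scene",T2(j,fn(a[0])))-m,[1.]);print(r.x,r.fun)
E
```

```text
t 37.15 pos [0.5244 0.2738 0.2253] yaw -7.49 w 0.0007 F [ 0.6  0.2 -0.1] -> shift [0.03 0.54 0.58] turn -0.11
tool z [-0.0322 -0.0014 -0.9995]
tcp in jig 0.1177 0.0001 0.2253
[467.75 180.85]
[0.96972376] [-0.4857632  -0.95397721]
```

carry_out --pt "1 0.01 0.27 0.27 0" --pt "1 0 0.27 0.29 0" --pt "1 0 0.3 0.3 0" --pt "1 0 0 0 0" --pt "1 0 0.1 -0.4 0" --pt "1 0 0 -0.4 0" --pt "1 0 0 -0.2 0" --pt "1 0 0 0 0"

```text
time: 38.02
ee_pos: [0.5218, 0.2472, 0.232]
eef_rot: [0.998, -0.063, -0.015, 0.002]
ft_force: [-0.7, -0.0, -0.2]
width: 0.0002
```

```bash
python3 t.py .077 0 .22
python3 - <<'E'
from fit import *
j=np.load("pose.npz")["j"]
fn=lambda a:(.17-.125*np.cos(a),0,.108+.125*np.sin(a))
m=near("clamp_bar","scene",w2px("scene",T2(j,fn(.7))),3)
print(m)
if m is not None:
    r=least_squares(lambda a:w2px("scene",T2(j,fn(a[0])))-m,[.7]);print(r.x,r.fun,fn(r.x[0]))
E
```

```text
t 38.02 pos [0.5218 0.2472 0.232 ] yaw -7.24 w 0.0002 F [-0.7 -0.  -0.2] -> shift [-0.    0.47  0.4 ] turn -0.06
tool z [-0.0296 -0.0017 -0.9996]
tcp in jig 0.0911 -0.0005 0.232
[456.6 187.6]
[0.69077548] [-0.40130036 -0.48562446] (np.float64(0.07365597968413644), 0, np.float64(0.18764188439116986))
```

carry_out --pt "1 0 0.25 0 0" --pt "1 0 0.22 0 0" --pt "1 0 0 0.3 0" --pt "1 0 0 0.3 0" --pt "1 0 0.18 0.28 0" --pt "1 0 0.18 0.28 0" --pt "1 0 0.15 0.28 0" --pt "1 0 0.15 0.28 0" --pt "1 0 0.1 0.27 0" --pt "1 0 0.1 0.27 0" --pt "1 0 0.1 0.25 0" --pt "1 0 0 0 0"

```text
time: 39.32
ee_pos: [0.5117, 0.198, 0.1449]
eef_rot: [0.998, -0.064, -0.016, 0.004]
ft_force: [0.1, -0.3, 0.4]
width: 0.0003
```

```bash
python3 t.py .045 0 .131
```

```text
t 39.32 pos [0.5117 0.198  0.1449] yaw -7.31 w 0.0003 F [ 0.1 -0.3  0.4] -> shift [ 0.13 -0.14  0.46] turn -0.07
tool z [-0.033  -0.005  -0.9994]
tcp in jig 0.041 0.0035 0.1449
```

carry_out --pt "1 0.06 -0.06 0.15 0" --pt "1 0.06 -0.06 0.15 0" --pt "1 0 0 0.1 0"

```text
time: 39.57
ee_pos: [0.5153, 0.2014, 0.1318]
eef_rot: [0.998, -0.064, -0.017, 0.004]
ft_force: [0.8, -0.2, 0.8]
width: 0.0004
```

carry_out --pt "1 0 0 0.1 0" --pt "1 0 0 0.1 0"

```text
time: 39.73
ee_pos: [0.5157, 0.2015, 0.1304]
eef_rot: [0.998, -0.064, -0.017, 0.003]
ft_force: [-20.9, -8.5, 52.8]
width: 0.0001
```

The pad has bottomed out, with TCP z at 0.130 against the 0.131 I predicted. I'll back off and lift clear.

carry_out --pt "1 0 0 -0.1 0" --pt "1 0 0 -0.3 0" --pt "1 0 0 -0.9 0" --pt "1 0 0 -0.9 0" --pt "1 0 0 -0.9 0" --pt "1 0 0 -0.9 0" --pt "1 -0.9 0 -0.4 0" --pt "1 -0.9 0 0 0" --pt "1 -0.9 0 0 0" --pt "1 -0.9 0 0 0" --pt "1 -0.6 0 0 0" --pt "1 0 0 0 0"

```text
time: 40.73
ee_pos: [0.3925, 0.22, 0.2766]
eef_rot: [0.998, -0.064, -0.015, 0.002]
ft_force: [0.6, 0.7, 0.3]
width: 0.0004
```

```bash
python3 c.py c4 0 .05; python3 t.py 0 0 .3
python3 - <<'E'
from h import *
for q in("can","mug","bin","driver"):
    for c,g in(("scene",{"can":(268.7,303.8),"mug":(353.9,306.5),"bin":(409.1,296.7),"driver":(190.8,243.6)}),):
        print(q,[(np.array(d["xy"])-g[q]).round(1).tolist() for d in pinpoint(q,c)][:2])
E
```

```text
clamp_bar [-0.03431134] [ 0.8 -0.  -3.2 -0.7]
stop_post [0.0548772] [-0.  -1.1]
boot in jig -0.0024 -0.0029 0.029
t 42.93 pos [0.3952 0.2188 0.276 ] yaw -7.53 w 0.0001 F [-0.1 -0.3 -0.1] -> shift [ 4.05  1.55 -0.91] turn -0.11
tool z [-0.03   -0.0045 -0.9995]
tcp in jig 0.0475 0.1217 0.276
can [[-1.7, 1.1]]
mug [[0.8, -0.2]]
bin [[2.7, 2.4]]
driver [[-2.2, -1.0], [177.3, -24.1]]
```

View pics/c4.png

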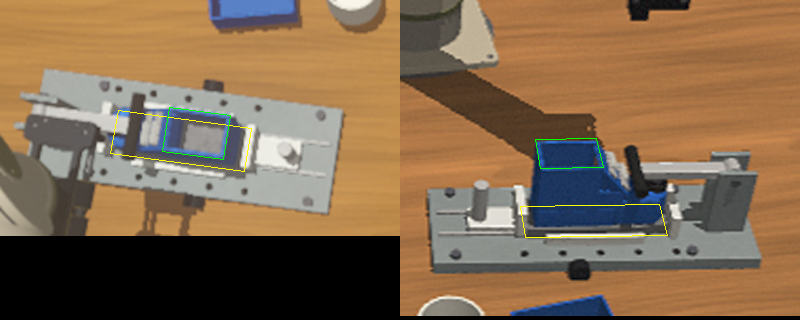

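Run:
```python
from h import *
a=camera("top")[225:285,130:270];b=camera("scene")[175:260,340:480]
cv2.imwrite("pics/z.png",np.vstack([cv2.resize(a,(700,300),interpolation=2),cv2.resize(b,(700,300*85//60*1),interpolation=2)[:300]]))
print(read_state()["time"])
```

```text
43.2333
```

View pics/z.png

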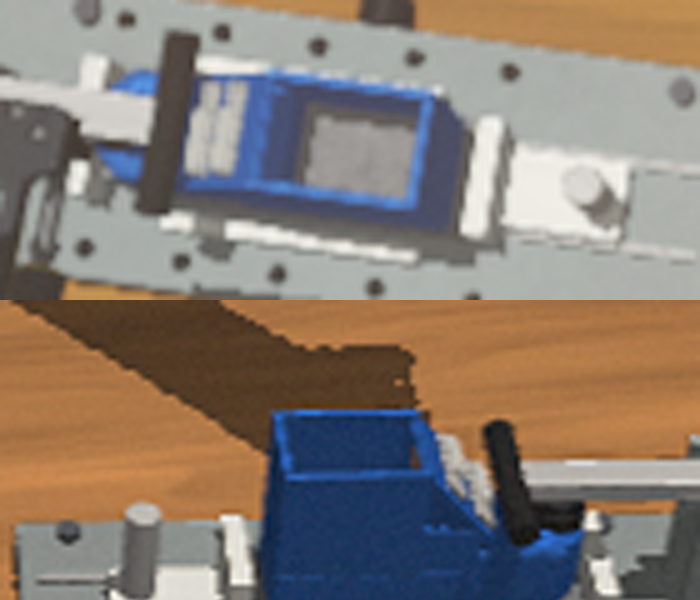

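The heel-stop plate is against the sole's heel at top crop (480,180), the toe is at the toe stop, and the bar and pad lie level on the toe box. The robot is clear of everything, so I'll hand in.

```bash
python3 -c "
from bench import *
print(close_job())"
```

```text
the job is handed in; nothing more can be done
None
```

The job is done and handed in at 43 s of the 67 s allowed. The blue boot stands upright on the bed between the rails, the heel stop is up against it, and the hold-down arm is fully down with its pad on the toe.

**What the last checks showed**
- **Boot:** it is within about 3 mm of home, upright and toe towards the clamp. The fit gave about 1.7° of yaw, which is roughly the noise of the measurement.
- **Heel stop:** it stalled with 14–21 N on the tool, at a slide of about 0.050, where it should meet a boot that is fully home. The last camera reading gave 0.055 (scene view only). I take that as network error, since the stop can't pass the heel, and the close crop showed no gap.
- **Clamp:** the arm reads -0.03 rad, so level within the reading error.
- **Can, mug, bin and screwdriver:** each was seen within about 4 px of where it started, and I never touched them.
- **Robot:** it was clear of everything, with about 0 N on the wrist.

**What went less well**
- My first grip on the heel-stop post closed too late and shut in front of it. The stop did not move, and I gripped it again.
- The last push on the hold-down bar peaked at 53 N on the wrist, through the closed fingertips. That is more than I intended, but below the 120 N limit.
- The tool leaned 1.5–2.5° after the first moves, so the boot was lowered leaning by about that and levelled itself on the bed.

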